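# Draw the hot slide tray out of the drying oven with the tray hook

### The arm

A 6-joint arm with a two-finger parallel gripper is mounted at the origin on a cart in front of the work surface, level with it; the furniture and walls round the work are solid. World frame = base frame: x ahead of the robot, y to its left, z up, the work surface at z = 0. Lengths are in m, angles in rad, forces in N, time in s.
With the tool pointing down it reaches from about 0.4 to 0.825 m from the base axis. Payload 7 kg.
Tool frame: the origin (TCP) lies at the centre of the arm's flange, where the gripper is bolted on; the fingertips stand 178 mm ahead of it and the grasp point (between the pads) lies 159 mm ahead of it; z points along the fingers, y is the direction in which the jaws open and shut (so a half turn about z gives the same grasp; the last joint's range is limited). The gripper opens to 88 mm and grips with 3 to 60 N. Pads are 19 mm wide; open, the fingers measure 130 mm over their backs; the gripper's body (78 mm by 193 mm) begins 47 mm behind the grasp point.
Start: joints at [-0.883, 0.359, 0.012, 0, -1.224, -0.288], TCP at [0.263, -0.622, 0.405] pointing down, gripper open.
Joint ranges: [-3.07, 3.07], [-1.43, 2.12], [-1.02, 1.25], [-3.03, 1.67], [-3.05, -0], [-3.03, 3.03]. Speed limits (rad/s): [2.39, 2.39, 3.01, 3.14, 3.14, 3.14].

### API

Orientations are given as [roll, pitch, yaw] about the fixed x, y, z axes, in that order (R = Rz(yaw) Ry(pitch) Rx(roll)).
In Python, from station import * gives the robot as it stands.
- The arm moves only by the tool send_rows, never from a script. Its argument "motion" is a list of rows, each an object with "offset": the shift along the tool's x, y, z in cm, a list of three; "turn": the turn about the tool's z in degrees. In form: [{"offset": [x, y, z], "turn": turn}, ...]. A call has 1 to 8 rows; each row is the pose to reach, as a shift and turn from the pose commanded when the call began, along the tool's axes at that moment; what a row does not reach only later rows make up. A row lasts 1/10 s, in which the tool goes at most 50 mm and 8.59 degrees, less where a joint would pass 70% of its speed; a pose out of reach is approached as far as the arm can. A call with a gripper value outside its range is refused whole. "hand" is the opening, from -1 (shut) to 1 (fully open), set as the call begins (left out, the last holds). The fingers move at their own pace and stop on an object; "squeeze" is the grip in N (left out, the last holds). Time passes only in rows, so rows that repeat a pose let the fingers close. It gives the time, the measured TCP pose, the force and the opening at its end, in the units of the state.
- get_state(): the state, without advancing time (a new reading comes with each control period).
- grab_frame(name): name is "scene" or "side" or "wrist"; returns a dict with "frame" (384x512x3 uint8, blue, green, red), "range_z" (384x512 float32, m along the optical axis (not along the pixel's ray), 0 where there is no reading), "vertical_fov" (degrees; the focal length in pixels is half the picture's height over the tangent of half this angle, whatever the lens; pixels are square), "cx", "cy" (the principal point, pixels), "cam_to_world" (4x4, takes a point from camera to world coordinates). Camera axes: x right, y up, looking along -z (the intrinsics and any distortion apply to the point x, -y, -z); pixel columns grow to the right and rows downward; lengths in m; the calibration is good to about 2 mm. The wrist camera is an equidistant fisheye: a pixel r from the principal point sees the ray r / f radians off the axis. A picture is of the moment at which its call begins.
- job_done(): hands the job in, once; it reports no verdict.
The state is a dict: "t": time; "q": joint angles; "qd": joint speeds; "joint_efforts": joint torques, N m; "eef_pos": TCP position; "ee_rot": TCP orientation; "force": force on the tool from outside, world axes, zero at the start; "moment": the same for the moment, N m; "width": finger opening in m.
Only numpy, scipy, OpenCV 4.12 (cv2) and the standard library are available. Lean on these libraries where they do the work, as an engineer would, in place of code of your own. Each camera call takes 0.05 s, during which the arm holds its last target. There are 200 camera calls.

### The job

The stained slides are dry: take the tray hook from its rest, reach its upturned tip in under the front ledge of the slide-drying oven, catch the pull eye of the tray, which is hidden there, and draw the tray right out to its stop. Work by feel and gently, never forcing hook, tray or oven with more than 20 N, and keep the gripper off the hot oven and tray. Then unhook, lay the hook back in its rest as it lay before, leaving the tray out, and do not disturb the other things on the bench.

Things in the scene. Friction and masses are not known exactly. Their poses are not given: they have to be found in the camera images.
- oven: White box-shaped slide-drying oven, fixed, 210 wide x 220 deep x 188 high. Origin: at bench level under the middle of its front face; x points into the oven (away from the robot), y left, z up. The chamber is open to the front: floor top at z = 19, inner side walls at y = +-94, flat roof at z = 88.
- ledge (a point): Middle of the front lower edge of the oven's heater housing, 88 above the bench; frame as the oven. The housing's flat underside, the ledge, runs from here over the whole depth of the chamber, so the hook goes in below 88. The tray's upright front plate closes the chamber from 22 to 81 above the bench; the pull eye stands in front of it.
- rivet (a point): Axis of the upright rivet that holds the pull eye, in the middle of the tray's front plate, 8 in front of it; at the height of the eye (72); moves with the tray. Frame as the oven. The eye: a flat level ring of 5 thick wire, inside diameter 18, outside 28, its centre 38 from this axis, on a 6 thick shank. Its clevis (18 wide) covers +-8 in height and the last 16 before the plate.
- tray (a joint): Travel of the tray out of the oven, along the oven's -x, in m: 0 = home, 0.12 = at its stop; starts within 0.008 of home, drags about 4 N and stays where it is left. The eye points to the front (-x) or is left turned up to 1.0 rad left or right, out of sight; its angle is not given. It is stiff on its rivet: it holds under a touch of 2 N from the side and turns at about 4 N.
- hook_grip (a point): Tray hook: black flat-sided handle 110 long (x) x 16 wide (y) x 22 high (z), a straight 6 thick steel rod out of its front end, the rod's end bent up. This point is the centre of the handle; x runs along the rod towards the bent tip, z up (the way the tip points). About 0.13 kg; take it across the 16 width at this point.
- hook_tip (a point): Upper end of the hook's upturned tip, 180 ahead of and 17 above the centre of the handle. The tip is an upright 6 thick pin with a round end; the rod's axis is 17 below this point, its upper side 14 below. Frame as hook_grip.
- rest_seat (a point): Where the centre of the handle lies when the hook is in its fixed aluminium rest, 62 above the bench; x along the lying rod to its tip, z up. 42 behind it a flat-bottomed cradle holds the handle (seat 51 above the bench, flared cheeks up to 68, 21 between them at the foot, 34 at the top); 118 ahead a V cradle holds the rod (mouth 36 wide, up to 75). Base plate 205 x 62 x 7.
- glass_partition: Upright clear glass pane, 6 thick (y), 624 long (x), 700 high, fixed on the worktop; it divides the bench; the work lies to its left. Origin at the middle of its foot, so its front edge is 312 nearer the robot. Arm and tool must pass over it or in front of it, never through.
- stain_a: Amber dropper bottle with black cap, 34 diameter x 85 high, standing; bystander. Origin under its centre.
- stain_b: Another such bottle, 34 diameter x 85 high; bystander. Origin under its centre.
- petri_dish: Clear petri dish 91 diameter x 16 high, lying beside the glass partition; bystander. Origin under its centre.
- timer: Bench timer 62 x 66 x 18 high; bystander. Origin under its centre.

How it is judged:
On the way:
1. the tray has been drawn out to within 10 mm of its stop, by the hook (value of joint tray above 0.11 m and contact force between hook and oven above 0.5 N), for 0.05 s.
At the end, for the whole second after the job is handed in: The tray stands out within 10 mm of its stop (travel over 0.11 m); the hook lies at rest in both cradles of its rest, tip forward and up: handle centre within 20 mm sideways or lengthwise and 6 mm in height of the seat point, rod within 0.10 rad of the rest's direction (value of joint tray above 0.11 m and horizontal distance between hook_grip and rest_seat below 0.02 m and z of hook_grip in the frame of rest_seat between -0.006 and 0.006 m and x of hook_tip in the frame of rest_seat above 0.15 m and z of hook_tip in the frame of rest_seat above 0.01 m and angle between the x axis of hook_grip and the x axis of rest_seat, either way round below 0.1 rad and linear speed of hook below 0.01 m/s); the robot touches nothing.
It fails at once if the hook presses or pulls on the oven, tray or eye with more than 20 N (contact force between hook and oven above 20 N).
It fails at once if the gripper or arm touches the hot oven or tray (contact force between any of the fingers, the arm and oven above 1 N).
It fails at once if a bystander (bottle, dish or timer) is pushed more than 30 mm or tipped over (distance of any of stain_a, stain_b, petri_dish, timer from where it was at the start of the episode above 0.03 m or angle between any of stain_a, stain_b, petri_dish, timer's own z axis and vertical above 0.4 rad).
It also fails if it takes over 72 s, if anything falls off the work surface, if the arm or the gripper's body presses on something with over 40 N, if the wrist force passes 120 N, or if a joint passes its speed limit or range.

## Working session

There is one attempt and no reset: what is moved stays moved. The work goes in short steps, Python scripts to look and compute and a tool call to move; the robot and the scene stay as the last step left them, time stands still between calls to the robot, and variables do not carry over. Pictures are saved under pics/ and viewed, about 8 in all and at most 12, crops included, and the job is handed in when it is done.

Besides the shell and the picture viewer there is one more tool, called after ">>>" as name(argument=value, ...), one argument or row to a line, values as JSON. send_rows: Moves the arm, as the interface text tells. Its arguments: {"type":"object","properties":{"motion":{"type":"array"},"hand":{"type":"number"},"squeeze":{"type":"number"}},"required":["motion"]}

```bash
mkdir -p pics; ls
cat > h.py <<'E'
from station import *
import numpy as np, cv2
def grab(n,save=None):
    g=grab_frame(n)
    if save: cv2.imwrite('pics/'+save,g['frame'])
    np.savez('pics/%s.npz'%(save or n),**{k:np.asarray(v) for k,v in g.items()})
    return g
def ray(g,u,v):
    f=192/np.tan(np.radians(float(g['vertical_fov']))/2)
    return np.array([(u-g['cx'])/f,-(v-g['cy'])/f,-1.0])
def onz(g,u,v,z):
    M=g['cam_to_world'];d=M[:3,:3]@ray(g,u,v);o=M[:3,3];return o+d*(z-o[2])/d[2]
def pts(g):
    v,u=np.mgrid[0:384,0:512];f=192/np.tan(np.radians(float(g['vertical_fov']))/2);Z=g['range_z']
    P=np.stack([(u-g['cx'])/f*Z,-(v-g['cy'])/f*Z,-Z],-1);M=g['cam_to_world']
    P=P@M[:3,:3].T+M[:3,3];P[Z==0]=np.nan;return P
E
python3 - <<'E'
from h import *
print(get_state())
a=grab('scene','s0.png');b=grab('side','d0.png')
for g in(a,b): print(g['vertical_fov'],g['cx'],g['cy'],np.round(g['cam_to_world'],3).tolist())
cv2.imwrite('pics/both.png',cv2.resize(np.vstack([a['frame'],b['frame']]),(512*25//32,600)))
E
```

```text
pics
{'t': 0.0, 'q': array([-8.82922268e-01,  3.59380380e-01,  1.10755845e-02, -3.56963168e-04,
       -1.22408249e+00, -2.88117408e-01]), 'qd': array([-0.0005342 ,  0.00125902,  0.00151946,  0.00128466, -0.00058569,
        0.00126436]), 'joint_efforts': array([ 7.48211664e-05, -5.82724750e+01,  2.93043673e+01,  6.99712202e+00,
        6.71414149e-03, -1.30416574e-04]), 'eef_pos': array([ 0.26264537, -0.62160093,  0.4037327 ]), 'ee_rot': array([ 3.13997192e+00, -1.30373946e-04, -2.74195746e+00]), 'force': array([ 0.31287956,  0.48237416, -0.01692243]), 'moment': array([ 0.00394833,  0.02880186, -0.0643214 ]), 'width': 0.08742661386764031}
42.30926975594042 267.93146221463684 196.40504867354096 [[-0.801, 0.377, -0.465, 0.008], [-0.599, -0.499, 0.627, 1.014], [0.004, 0.781, 0.625, 0.809], [0.0, 0.0, 0.0, 1.0]]
47.19525978856169 251.89597523841823 194.3937496830521 [[-0.284, 0.373, -0.883, -0.262], [-0.959, -0.131, 0.253, 0.503], [-0.021, 0.919, 0.395, 0.462], [0.0, 0.0, 0.0, 1.0]]
```

View pics/s0.png

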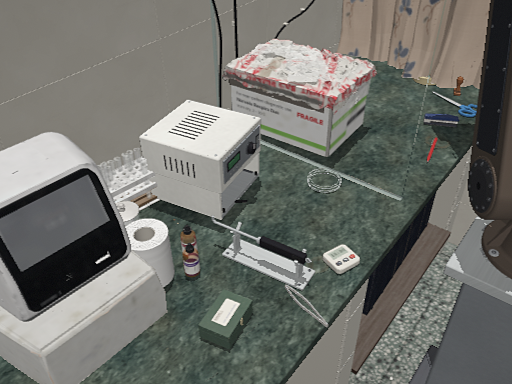

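View pics/d0.png

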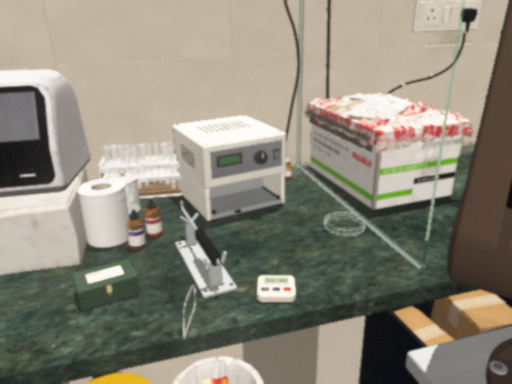

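The views show the oven (scene ~200,150, front facing right), the hook in its rest (handle ~285,250, tip ~215,220), bottles at ~190,250, the timer at 340,258, the dish at 323,180, and the glass foot line from 260,145 to 400,198.

Run:
```python
from h import *
out=[]
for n in('s0.png','d0.png'):
    g=np.load('pics/%s.npz'%n);P=pts(g);im=g['frame'].astype(int);Z=P[...,2]
    print(n,'bench',np.nanmedian(Z[np.abs(Z)<.01]))
    box=lambda u0,u1,v0,v1:(np.add.outer(np.zeros(384),np.arange(512))>=u0)&(np.arange(512)<u1)[None]&((np.arange(384)>=v0)&(np.arange(384)<v1))[:,None]
    def rect(name,m):
        p=P[m][:,:2].astype(np.float32)
        if len(p)<5: print(name,len(p));return
        r=cv2.minAreaRect(p);print(name,len(p),np.round(P[m].mean(0),3),'box',np.round(cv2.boxPoints(r),3).tolist(),'sz',np.round(r[1],3))
    s=n[0]=='s'
    R=box(125,265,90,220) if s else box(165,290,105,220)
    rect('oventop',R&(abs(Z-.188)<.006))
    H=box(210,320,215,295) if s else box(170,240,200,300)
    dark=im.max(-1)<60
    rect('handle',H&dark&(Z>.055)&(Z<.085))
    rect('handletop',H&dark&(Z>.068)&(Z<.08))
    rect('plate',H&(abs(Z-.007)<.004)&(im.min(-1)>110))
    rect('tipreg',H&(Z>.055)&(Z<.1)&~dark)
    D=box(318,362,240,276) if s else box(250,302,268,308)
    rect('timer',D&(Z>.01)&(Z<.03))
    B=box(172,205,220,282) if s else box(120,170,190,255)
    rect('bott',B&(Z>.07)&(Z<.1))
c=[]
for n,(x0,y0,x1,y1) in(('s0.png',(180,190,350,300)),('d0.png',(160,100,310,310))):
    im=cv2.imread('pics/'+n)[y0:y1,x0:x1];c.append(cv2.resize(im,None,fx=570/im.shape[0] if n[0]=='d' else 2.3,fy=570/im.shape[0] if n[0]=='d' else 2.3,interpolation=2))
h=max(x.shape[0] for x in c);c=[cv2.copyMakeBorder(x,0,h-x.shape[0],0,0,0) for x in c]
o=np.hstack(c);print(o.shape);cv2.imwrite('pics/crop0.png',o)
g=np.load('pics/s0.png.npz')
for u,v in((262,146),(400,198)):print('glass',onz(g,u,v,0).round(3))
print('dish',onz(g,323,180,.008).round(3))
```

```text
s0.png bench 0.0003375067497044526
oventop 4434 [0.766 0.28  0.188] box [[0.6370000243186951, 0.38600000739097595], [0.6460000276565552, 0.14900000393390656], [0.9629999995231628, 0.16200000047683716], [0.9539999961853027, 0.39800000190734863]] sz [0.318 0.237]
handle 517 [0.428 0.396 0.068] box [[0.375, 0.3970000147819519], [0.37700000405311584, 0.3790000081062317], [0.5720000267028809, 0.4000000059604645], [0.5699999928474426, 0.4180000126361847]] sz [0.196 0.018]
handletop 319 [0.429 0.394 0.072] box [[0.37599998712539673, 0.3970000147819519], [0.3779999911785126, 0.3790000081062317], [0.48399999737739563, 0.38999998569488525], [0.4830000102519989, 0.4090000092983246]] sz [0.107 0.018]
plate 1777 [0.461 0.4   0.007] box [[0.33000001311302185, 0.42500001192092896], [0.40700000524520874, 0.2460000067949295], [0.6710000038146973, 0.35899999737739563], [0.593999981880188, 0.5389999747276306]] sz [0.287 0.196]
tipreg 262 [0.512 0.403 0.065] box [[0.3630000054836273, 0.40700000524520874], [0.36899998784065247, 0.3630000054836273], [0.6159999966621399, 0.3959999978542328], [0.61000001430
[... 1491 characters left out ...]
700000047683716], [0.6510000228881836, 0.3449999988079071], [0.6570000052452087, 0.41499999165534973], [0.36899998784065247, 0.4399999976158142]] sz [0.07  0.289]
timer 835 [0.336 0.294 0.016] box [[0.29899999499320984, 0.27300000190734863], [0.35899999737739563, 0.25200000405311584], [0.38100001215934753, 0.31299999356269836], [0.32100000977516174, 0.33399999141693115]] sz [0.065 0.064]
bott 213 [0.615 0.513 0.08 ] box [[0.5659999847412109, 0.4950000047683716], [0.6299999952316284, 0.46700000762939453], [0.656000018119812, 0.5239999890327454], [0.5920000076293945, 0.5519999861717224]] sz [0.063 0.07 ]
(570, 798, 3)
glass [0.768 0.021 0.   ]
glass [0.332 0.001 0.   ]
dish [0.528 0.065 0.008]
```

View pics/crop0.png

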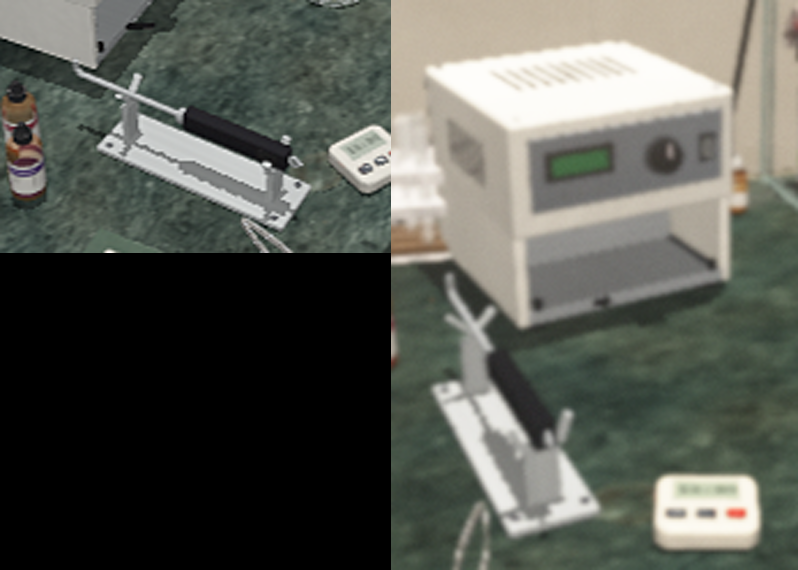

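>>> send_rows(
  motion=[
    {"offset": [0, 0, -5], "turn": -8},
    {"offset": [0, 5, -10], "turn": -16},
    {"offset": [0, 10, -10], "turn": -24},
    {"offset": [0, 15, -10], "turn": -32},
    {"offset": [0, 20, -10], "turn": -40},
    {"offset": [0, 25, -10], "turn": -48},
    {"offset": [0, 30, -10], "turn": -56},
    {"offset": [0, 35, -10], "turn": -64},
  ],
)

```text
t: 0.9
eef_pos: [0.1314, -0.3126, 0.504]
ee_rot: [3.141, 0.001, -1.62]
force: [0.8, 1.6, 2.6]
width: 0.0879
```

Run:
```python
from h import *
s=get_state();print(s['q'].round(3),s['eef_pos'].round(4),s['ee_rot'].round(3),s['force'].round(2))
```

```text
[-0.572 -0.301 -0.451 -0.    -1.421  0.523] [ 0.1314 -0.3126  0.504 ] [ 3.141e+00  1.000e-03 -1.620e+00] [0.76 1.6  2.59]
```

>>> send_rows(
  motion=[
    {"offset": [-3, -2, 0], "turn": -8},
    {"offset": [-6, -4, 0], "turn": -16},
    {"offset": [-9, -6, 0], "turn": -24},
    {"offset": [-12, -7, 0], "turn": -32},
    {"offset": [-15, -8, 0], "turn": -40},
    {"offset": [-18, -8.5, 0], "turn": -48},
    {"offset": [-21, -9, 0], "turn": -56},
    {"offset": [-24, -9, 0], "turn": -64},
  ],
)

```text
t: 1.7
eef_pos: [0.2353, -0.0784, 0.5045]
ee_rot: [-3.141, -0.0, -0.503]
force: [0.8, -0.3, 0.9]
width: 0.0878
```

Run:
```python
from h import *
s=get_state();print(s['q'].round(3),s['eef_pos'].round(4),s['ee_rot'].round(3),s['force'].round(2))
g=grab('scene','s1.png')
d=grab('side','d1.png')
cv2.imwrite('pics/x1.png',cv2.resize(np.hstack([g['frame'][:,180:],d['frame'][:,180:]]),(800,463)))
```

```text
[ 0.563 -0.534 -0.56  -0.    -1.544  0.506] [ 0.2353 -0.0784  0.5045] [-3.141 -0.    -0.503] [ 0.77 -0.26  0.86]
```

View pics/x1.png

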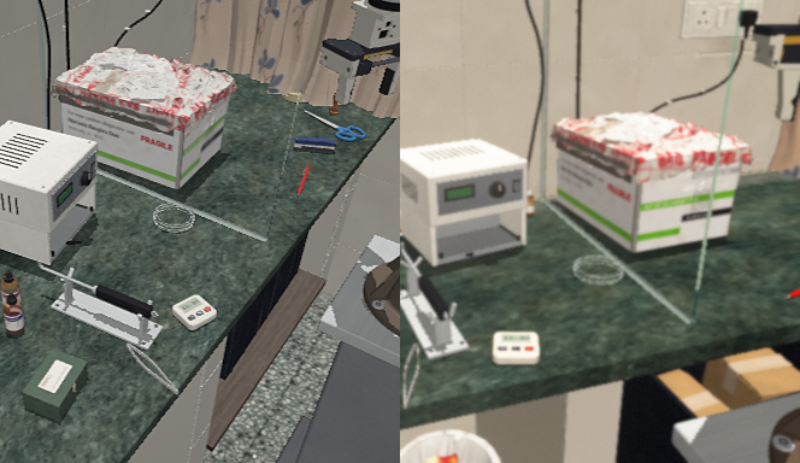

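>>> send_rows(
  motion=[
    {"offset": [-2.2, -4, 0], "turn": -8},
    {"offset": [-4.4, -8, 0], "turn": -16},
    {"offset": [-6.6, -12, 0], "turn": -24},
    {"offset": [-8.8, -16, 0], "turn": -32},
    {"offset": [-11.1, -20.1, 0], "turn": -35},
    {"offset": [-12.5, -24.8, 0], "turn": -35},
    {"offset": [-13.5, -29.5, 0], "turn": -35},
    {"offset": [-14.1, -34, 0], "turn": -35},
  ],
)

```text
t: 2.6
eef_pos: [0.2743, 0.2772, 0.5044]
ee_rot: [-3.141, -0.0, 0.103]
force: [0.6, -0.0, 1.9]
width: 0.0879
```

Run:
```python
from h import *
s=get_state();print(s['q'].round(3),s['eef_pos'].round(4),s['ee_rot'].round(3),s['force'].round(2))
```

```text
[ 1.305 -0.195 -0.378 -0.    -1.387  0.369] [0.2743 0.2772 0.5044] [-3.141 -0.     0.103] [ 0.56 -0.01  1.89]
```

>>> send_rows(
  motion=[
    {"offset": [4, -3, 5], "turn": 0},
    {"offset": [8, -6, 9], "turn": 0},
    {"offset": [11, -8, 12], "turn": 0},
    {"offset": [14, -10, 14], "turn": 0},
    {"offset": [14, -10, 14], "turn": 0},
    {"offset": [14, -10, 14], "turn": 0},
  ],
)

```text
t: 3.2
eef_pos: [0.405, 0.3894, 0.3605]
ee_rot: [3.136, 0.004, 0.099]
force: [-1.2, -0.3, -0.6]
width: 0.0877
```

Run:
```python
from h import *
s=get_state();print(s['q'].round(3),s['eef_pos'].round(4),s['ee_rot'].round(4),s['force'].round(2))
w=grab('wrist','w1.png');print(w['vertical_fov'],w['cx'],w['cy'],w['cam_to_world'].round(3).tolist())
# oven
for n in('s0.png','d0.png'):
    g=np.load('pics/%s.npz'%n);P=pts(g)
    u=np.arange(512)[None];v=np.arange(384)[:,None]
    R=((u>125)&(u<265)&(v>90)&(v<220)) if n[0]=='s' else ((u>165)&(u<290)&(v>105)&(v<220))
    p=P[R];p=p[~np.isnan(p[:,0])]
    t=p[(abs(p[:,2]-.188)<.004)&(p[:,0]<.9)&(p[:,1]>.1)]
    print(n,'top',cv2.boxPoints(cv2.minAreaRect(t[:,:2].astype(np.float32))).round(3).tolist())
    f=p[(p[:,2]>.095)&(p[:,2]<.18)&(p[:,0]<.70)&(p[:,1]<.37)&(p[:,1]>.16)]
    for _ in range(3):
        c=np.polyfit(f[:,1],f[:,0],1);r=f[:,0]-np.polyval(c,f[:,1]);f=f[abs(r)<.006]
    print('front x=',c,len(f),'y',f[:,1].min(),f[:,1].max(),'yaw',-np.arctan(c[0]))
    q=p[(p[:,2]>.022)&(p[:,2]<.085)&(p[:,1]>.17)&(p[:,1]<.36)]
    d=q[:,0]-np.polyval(c,q[:,1])
    h=np.histogram2d(q[:,2],d,[np.arange(.02,.09,.01),np.arange(-.02,.2,.01)])[0].astype(int);print(h)
```

```text
[ 1.114  0.21  -0.302 -0.    -1.066  0.556] [0.405  0.3894 0.3605] [3.136  0.0037 0.0994] [-1.23 -0.26 -0.64]
65.70646984690485 258.7715575584426 186.0231462475991 [[0.1, 0.958, 0.27, 0.477], [-0.995, 0.095, 0.033, 0.397], [0.006, -0.272, 0.962, 0.34], [0.0, 0.0, 0.0, 1.0]]
s0.png top [[0.6340000033378601, 0.3569999933242798], [0.675000011920929, 0.1459999978542328], [0.8920000195503235, 0.18799999356269836], [0.8519999980926514, 0.39899998903274536]]
front x= [0.01812668 0.65025102] 453 y 0.20728738524200763 0.36051092194785894 yaw -0.018124693767189663
[[16 18 16  7 12  3  7  2  0  0  0  0  0  0  0  0  0  0  0  0  0]
 [12 11 12  7  5  0  0  0  0  0  0  0  0  0  0  0  0  0  0  0  0]
 [11 14  9  6  5  0  0  0  0  0  0  0  0  0  0  0  0  0  0  0  0]
 [ 7 10 12  9  5  0  0  0  0  0  0  0  0  0  0  0  0  0  0  0  0]
 [ 9 13 10  7  5  0  0  0  0  0  0  0  0  0  0  0  0  0  0  0  0]
 [13 10 15  6  7  0  0  0  0  0  0  0  0  0  0  0  0  0  0  0  0]]
d0.png top [[0.6349999904632568, 0.35499998927116394], [0.6729999780654907, 0.1469999998807907], [0.890999972820282, 0.18799999356269836], [0.8529999852180481, 0.39500001072883606]]
front x= [-0.1490717   0.69261108] 1519 y 0.16333646576615057 0.35682585377309955 yaw 0.1479819476367674
[[  4   1  28   9   3   2   2   0   6   5  16 135   6   2   0   0   0   0
    0   0   0]
 [  0   0  17   6   6   2   0   0   2   7  15 190   8   1   0   0   0   0
    0   0   0]
 [  0   1  20   3   7   1   0   1   3   5  18 191   6   0   0   0   0   0
    0   0   0]
 [  0   0  21   6   5   3   0   0   3   6   6   9   0   0   0   0   0   0
    0   0   0]
 [  0   0  18   7   7   2   0   0   0   0   0   0   0   0   0   0   0   0
    0   0   0]
 [  0   0  19   4   7   2   0   0   0   0   0   0   0   0   0   0   0   0
    0   0   0]]
```

View pics/w1.png

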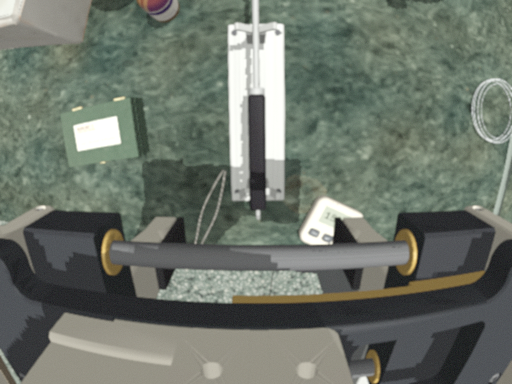

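The wrist view shows the handle as a dark bar at (257, 95–210), the rod running forward above it, and the timer at (335,215).

>>> send_rows(
  motion=[
    {"offset": [2.5, -0.1, 4], "turn": 0},
    {"offset": [2.5, -0.1, 6.5], "turn": 0},
    {"offset": [2.5, -0.1, 6.5], "turn": 0},
    {"offset": [2.5, -0.1, 6.5], "turn": 0},
  ],
)

```text
t: 3.65
eef_pos: [0.4276, 0.3926, 0.3009]
ee_rot: [-3.141, -0.001, 0.103]
force: [0.3, -0.3, 0.9]
width: 0.0875
```

```bash
cat >> h.py <<'E'
def fray(w,u,v):
    f=192/np.tan(np.radians(float(w['vertical_fov']))/2);dx,dy=u-w['cx'],v-w['cy'];r=np.hypot(dx,dy);t=r/f
    return np.array([np.sin(t)*dx/r,-np.sin(t)*dy/r,-np.cos(t)])
def fonz(w,u,v,z):
    M=w['cam_to_world'];d=M[:3,:3]@fray(w,u,v);o=M[:3,3];return o+d*(z-o[2])/d[2]
E
python3 - <<'E'
from h import *
s=get_state();print(s['eef_pos'].round(4),s['ee_rot'].round(4),s['force'].round(2))
w=np.load('pics/w1.png.npz')
m=np.zeros((384,512),np.uint8);m[85:225,240:275]=(w['frame'][85:225,240:275].max(-1)<60)
n,l,st,c=cv2.connectedComponentsWithStats(m);i=1+st[1:,4].argmax();print(st[i])
for v in(100,200):
    us=np.where(l[v]==i)[0];print(v,us.min(),us.max(),fonz(w,(us.min()+us.max())/2,v,.073).round(4))
for v in(st[i][1],st[i][1]+st[i][3]-1):print('end',fonz(w,257,v,.073).round(4))
g=np.load('pics/d0.png.npz');P=pts(g);p=P[105:220,165:290].reshape(-1,3)
a=.187;e=p-np.array([.6545,.2515,0]);X=e[:,0]*np.cos(a)+e[:,1]*np.sin(a);Y=-e[:,0]*np.sin(a)+e[:,1]*np.cos(a)
k=(p[:,2]>.03)&(p[:,2]<.05)&(abs(Y)<.085)&(X>.07)&(X<.13);print('plate',np.median(X[k]),np.polyfit(Y[k],X[k],1),k.sum())
k=(p[:,2]>.1)&(p[:,2]<.18)&(abs(Y)<.1)&(abs(X)<.015);print('front',np.polyfit(Y[k],X[k],1),np.median(X[k]))
k=(p[:,2]>.03)&(p[:,2]<.08)&(abs(Y)<.11)&(abs(X)<.012);print('posts Y',np.percentile(Y[k],[0,5,50,95,100]),np.median(X[k][Y[k]>0]),np.median(X[k][Y[k]<0]))
E
```

```text
[0.4276 0.3926 0.3009] [-3.1415e+00 -6.0000e-04  1.0270e-01] [ 0.28 -0.34  0.91]
[249 158  17  53 451]Traceback (most recent call last):
  File "<stdin>", line 7, in <module>
    return umr_minimum(a, axis, None, out, keepdims, initial, where)
ValueError: zero-size array to reduction operation minimum which has no identity
```

Run:
```python
from h import *
w=np.load('pics/w1.png.npz')
for v in(94,110,195,208):print(v,fonz(w,257,v,.073).round(4))
g=np.load('pics/d0.png.npz');P=pts(g);p=P[105:220,165:290].reshape(-1,3)
a=.187;e=p-np.array([.6545,.2515,0]);X=e[:,0]*np.cos(a)+e[:,1]*np.sin(a);Y=-e[:,0]*np.sin(a)+e[:,1]*np.cos(a)
k=(p[:,2]>.03)&(p[:,2]<.05)&(abs(Y)<.085)&(X>.07)&(X<.13);print('plate',np.median(X[k]),np.polyfit(Y[k],X[k],1),k.sum())
k=(p[:,2]>.1)&(p[:,2]<.18)&(abs(Y)<.1)&(abs(X)<.015);print('front',np.polyfit(Y[k],X[k],1),np.median(X[k]))
k=(p[:,2]>.03)&(p[:,2]<.08)&(abs(Y)<.115)&(abs(X)<.012);print('posts Y',np.percentile(Y[k],[0,5,50,95,100]),np.median(X[k][Y[k]>0]),np.median(X[k][Y[k]<0]))
```

```text
94 [0.4862 0.3982 0.073 ]
110 [0.4719 0.3968 0.073 ]
195 [0.3933 0.389  0.073 ]
208 [0.3804 0.3877 0.073 ]
plate 0.09355606354772489 [-0.00147651  0.09348451] 384
front [ 0.003712   -0.00019891] -0.00010417943614778741
posts Y [-0.10332637 -0.10160074  0.09490206  0.10319875  0.10397079] 0.00875131338979949 0.008936435158135667
```

>>> send_rows(
  motion=[
    {"offset": [0.3, -0.1, 4], "turn": -0.3},
    {"offset": [0.3, -0.1, 7], "turn": -0.3},
    {"offset": [0.3, -0.1, 8], "turn": -0.3},
    {"offset": [0.3, -0.1, 8], "turn": -0.3},
    {"offset": [0.3, -0.1, 8], "turn": -0.3},
  ],
)

```text
t: 4.15
eef_pos: [0.4308, 0.3952, 0.2219]
ee_rot: [-3.14, -0.002, 0.109]
force: [0.5, 0.0, 1.7]
width: 0.0876
```

>>> send_rows(
  motion=[
    {"offset": [0, 0, 0], "turn": 0},
    {"offset": [0, 0, 0], "turn": 0},
    {"offset": [0, 0, 0], "turn": 0},
    {"offset": [0, 0, 0], "turn": 0},
    {"offset": [0, 0, 0], "turn": 0},
    {"offset": [0, 0, 0], "turn": 0},
    {"offset": [0, 0, 0], "turn": 0},
    {"offset": [0, 0, 0], "turn": 0},
  ],
  hand=-1,
  squeeze=60,
)

```text
t: 4.95
eef_pos: [0.4303, 0.3943, 0.2196]
ee_rot: [3.141, 0.0, 0.108]
force: [-0.4, 0.5, -0.9]
width: 0.0295
```

Run:
```python
from h import *
s=get_state();print(s['eef_pos'].round(4),s['ee_rot'].round(4),s['force'].round(2),s['moment'].round(3),s['width'])
```

```text
[0.4303 0.3943 0.2196] [3.1414e+00 1.0000e-04 1.0840e-01] [-0.4   0.52 -0.86] [-0.12   0.102 -0.018] 0.029546412076188286
```

>>> send_rows(
  motion=[
    {"offset": [0, 0, 0], "turn": 0},
    {"offset": [0, 0, 0], "turn": 0},
    {"offset": [0, 0, 0], "turn": 0},
    {"offset": [0, 0, 0], "turn": 0},
    {"offset": [0, 0, 0], "turn": 0},
    {"offset": [0, 0, 0], "turn": 0},
  ],
)

```text
t: 5.55
eef_pos: [0.4303, 0.3941, 0.2196]
ee_rot: [3.141, 0.0, 0.108]
force: [0.9, -1.8, 0.1]
width: 0.0157
```

Run:
```python
from h import *
s=get_state();print(s['eef_pos'].round(4),s['ee_rot'].round(4),s['force'].round(2),s['moment'].round(3),s['width'])
```

```text
[0.4303 0.3941 0.2196] [3.1411e+00 4.0000e-04 1.0810e-01] [ 0.9  -1.76  0.06] [-0.805  0.146 -0.282] 0.015708601608784883
```

>>> send_rows(
  motion=[
    {"offset": [0, 0, -2], "turn": 0},
    {"offset": [0, 0, -5], "turn": 0},
    {"offset": [0, 0, -8], "turn": 0},
    {"offset": [-0.2, 3, -8], "turn": -2},
    {"offset": [-0.4, 7, -8], "turn": -4.5},
    {"offset": [-0.6, 10.5, -8], "turn": -4.5},
    {"offset": [-0.7, 12.3, -8], "turn": -4.5},
    {"offset": [-0.7, 12.3, -8], "turn": -4.5},
  ],
)

```text
t: 6.35
eef_pos: [0.4365, 0.2694, 0.2998]
ee_rot: [-3.141, 0.0, 0.185]
force: [-0.1, 1.1, -1.0]
width: 0.0158
```

```bash
cat >> h.py <<'E'
O=np.array([.6545,.2515]);A=.187
def st():
    s=get_state();c,n=np.cos(A),np.sin(A);e=s['eef_pos'][:2]-O
    R=lambda v:np.array([c*v[0]+n*v[1],-n*v[0]+c*v[1]])
    F=s['force'];M=s['moment']
    return s['t'],R(e),s['eef_pos'][2],s['ee_rot'][2],np.r_[R(F),F[2]],np.r_[R(M),M[2]]
def show(n=4,pic=True):
    Fs=[];Ms=[]
    for i in range(n):
        if i: grab_frame('side')
        t,p,z,y,F,M=st();Fs.append(F);Ms.append(M)
    print('t%.2f TCP oven XY(mm) %s z %.1f yaw %.4f'%(t,(p*1e3).round(1),z*1e3,y))
    print('tip nominal',(p*1e3+[180,0]).round(1),'z',round(z*1e3-157.6+17,1))
    print('F',np.mean(Fs,0).round(2),'sd',np.std(Fs,0).round(2),'M',np.mean(Ms,0).round(3),'sd',np.std(Ms,0).round(3))
E
python3 - <<'E'
from h import *
g=grab('scene','s2.png');d=grab('side','d2.png');show(6)
a=cv2.resize(g['frame'][150:290,170:350],None,fx=2.2,fy=2.2);b=cv2.resize(d['frame'][130:270,160:340],None,fx=2.2,fy=2.2)
cv2.imwrite('pics/x2.png',np.hstack([a,b]))
E
```

```text
t6.70 TCP oven XY(mm) [-210.2   60.8] z 299.5 yaw 0.1877
tip nominal [-30.2  60.8] z 158.9
F [-0.15  0.05 -1.39] sd [0.56 0.39 0.44] M [-0.063  0.17  -0.008] sd [0.03  0.041 0.023]
```

View pics/x2.png

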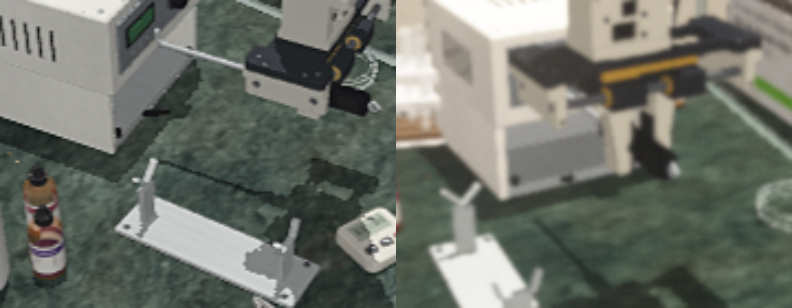

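Run:
```python
from h import *
g=np.load('pics/s2.png.npz');P=pts(g)
im=g['frame']
for v in range(160,172):print(v,[(int(im[v,u].mean()),round(float(g['range_z'][v,u]),3)) for u in range(237,246)])
c,n=np.cos(A),np.sin(A)
def ov(p):e=p[:2]-O;return np.r_[c*e[0]+n*e[1],-n*e[0]+c*e[1],p[2]].round(4)
for u,v in((240,163),(240,165),(240,166),(241,168),(260,173),(270,177)):print(u,v,ov(P[v,u]),ov(onz(g,u,v,.159)),ov(onz(g,u,v,.142)))
```

```text
160 [(41, 1.175), (31, 1.179), (68, 1.195), (81, 1.197), (79, 1.2), (78, 1.208), (76, 1.212), (76, 1.223), (76, 1.219)]
161 [(28, 1.18), (64, 1.192), (81, 1.191), (77, 1.2), (75, 1.205), (74, 1.208), (76, 1.216), (74, 1.219), (96, 1.223)]
162 [(47, 1.186), (73, 1.186), (73, 1.193), (87, 1.199), (93, 1.204), (78, 1.211), (70, 1.217), (96, 1.22), (127, 1.23)]
163 [(76, 1.183), (79, 1.19), (69, 1.196), (172, 1.137), (197, 1.133), (137, 1.213), (82, 1.218), (122, 1.227), (134, 1.232)]
164 [(78, 1.188), (75, 1.189), (72, 1.198), (145, 1.134), (166, 1.133), (122, 1.214), (118, 1.227), (136, 1.232), (130, 1.24)]
165 [(72, 1.183), (70, 1.196), (73, 1.2), (110, 1.136), (125, 1.137), (119, 1.227), (127, 1.229), (131, 1.231), (128, 1.241)]
166 [(84, 1.186), (77, 1.19), (72, 1.198), (111, 1.139), (127, 1.138), (120, 1.229), (125, 1.232), (128, 1.233), (137, 1.244)]
167 [(85, 1.186), (74, 1.195), (70, 1.201), (107, 1.136), (127, 1.143), (131, 1.141), (131, 1.226), (131, 1.238), (154, 1.347)]
168 [(70, 1.19), (76, 1.199), (100, 1.212), (120, 1.141), (135, 1.139), (166, 1.142), (168, 1.144), (165, 
[... 230 characters left out ...]
1.14), (135, 1.139), (158, 1.135), (175, 1.136)]
171 [(126, 1.205), (136, 1.211), (133, 1.219), (137, 1.22), (123, 1.35), (93, 1.349), (97, 1.348), (105, 1.138), (113, 1.142)]
240 163 [-0.0276  0.0564  0.158 ] [-0.0284  0.0577  0.159 ] [-0.0162  0.0364  0.142 ]
240 165 [-0.0293  0.0595  0.1549] [-0.0322  0.0647  0.159 ] [-0.0201  0.0436  0.142 ]
240 166 [-0.0287  0.0588  0.1514] [-0.0341  0.0681  0.159 ] [-0.0221  0.0472  0.142 ]
241 168 [-0.0318  0.0598  0.1474] [-0.0398  0.074   0.159 ] [-0.028   0.0532  0.142 ]
260 173 [ 1.250e-02 -1.229e-01  1.000e-04] [-0.0869  0.072   0.159 ] [-0.0762  0.0512  0.142 ]
270 177 [-0.1036  0.0552  0.1422] [-0.1134  0.0756  0.159 ] [-0.1034  0.0549  0.142 ]
```

>>> send_rows(
  motion=[
    {"offset": [0, 0, 3], "turn": 0},
    {"offset": [0, 0, 6], "turn": 0},
    {"offset": [0, 0, 7.9], "turn": 0},
    {"offset": [0, 0, 7.9], "turn": 0},
    {"offset": [1, 0, 7.9], "turn": 0},
  ],
)

```text
t: 7.2
eef_pos: [0.4463, 0.2735, 0.2208]
ee_rot: [3.141, 0.001, 0.188]
force: [0.3, 0.1, -2.2]
width: 0.0155
```

>>> send_rows(
  motion=[
    {"offset": [1.5, 0, 0], "turn": 0},
    {"offset": [3, 0, 0], "turn": 0},
    {"offset": [4.5, 0, 0], "turn": 0},
    {"offset": [6, 0, 0], "turn": 0},
    {"offset": [7.3, 0, 0], "turn": 0},
    {"offset": [8.1, 0, 0], "turn": 0},
    {"offset": [8.1, 0, 0], "turn": 0},
  ],
)

```text
t: 7.9
eef_pos: [0.5272, 0.2885, 0.2211]
ee_rot: [-3.141, -0.001, 0.186]
force: [-0.4, 0.4, -1.8]
width: 0.0158
```

```bash
python3 -c "
from h import *
show(5)"
```

```text
t8.10 TCP oven XY(mm) [-119.9   59.9] z 220.7 yaw 0.1870
tip nominal [60.1 59.9] z 80.1
F [-0.63  0.03 -1.62] sd [0.41 0.34 0.19] M [-0.088  0.241 -0.009] sd [0.045 0.021 0.026]
```

>>> send_rows(
  motion=[
    {"offset": [0, 0.5, 0], "turn": 0},
    {"offset": [0, 0.9, 0], "turn": 0},
    {"offset": [0, 1.2, 0], "turn": 0},
    {"offset": [0, 1.4, 0], "turn": 0},
    {"offset": [0, 1.6, 0], "turn": 0},
    {"offset": [0, 1.8, 0], "turn": 0},
    {"offset": [0, 2, 0], "turn": 0},
    {"offset": [0, 2, 0], "turn": 0},
  ],
)

```text
t: 8.9
eef_pos: [0.5298, 0.2689, 0.2207]
ee_rot: [-3.141, -0.0, 0.188]
force: [-1.8, 3.6, -2.0]
width: 0.0155
```

```bash
python3 -c "
from h import *
show(4)"
```

```text
t9.05 TCP oven XY(mm) [-119.3   40.4] z 220.7 yaw 0.1877
tip nominal [60.7 40.4] z 80.1
F [-1.65  4.28 -2.13] sd [0.48 0.49 0.21] M [1.538 0.795 0.834] sd [0.022 0.038 0.036]
```

>>> send_rows(
  motion=[
    {"offset": [0, -0.3, 0], "turn": 0},
    {"offset": [0, -0.5, 0], "turn": 0},
    {"offset": [0, -0.5, 0], "turn": 0},
    {"offset": [0, -0.5, 1], "turn": 0},
    {"offset": [0, -0.5, 2], "turn": 0},
    {"offset": [-0.2, 0.5, 2], "turn": 0},
    {"offset": [-0.4, 1.5, 2], "turn": 0},
    {"offset": [-0.4, 1.5, 2], "turn": 0},
  ],
)

```text
t: 9.85
eef_pos: [0.5284, 0.2513, 0.2004]
ee_rot: [3.141, 0.001, 0.186]
force: [-1.0, -0.3, -1.2]
width: 0.0154
```

```bash
python3 -c "
from h import *
show(4)"
```

```text
t10.00 TCP oven XY(mm) [-123.1   24.7] z 201.1 yaw 0.1863
tip nominal [56.9 24.7] z 60.5
F [-0.39  0.44 -1.52] sd [0.4  0.52 0.37] M [-0.088  0.158  0.032] sd [0.021 0.038 0.021]
```

Free again. Now I lift under the ring, stopping just past the wire's underside.

>>> send_rows(
  motion=[
    {"offset": [0, 0, -0.3], "turn": 0},
    {"offset": [0, 0, -0.6], "turn": 0},
    {"offset": [0, 0, -0.8], "turn": 0},
    {"offset": [0, 0, -1], "turn": 0},
    {"offset": [0, 0, -1.1], "turn": 0},
    {"offset": [0, 0, -1.2], "turn": 0},
    {"offset": [0, 0, -1.2], "turn": 0},
  ],
)

```text
t: 10.7
eef_pos: [0.5287, 0.2532, 0.2128]
ee_rot: [-3.141, -0.0, 0.187]
force: [0.1, -1.0, -1.8]
width: 0.0156
```

```bash
python3 -c "
from h import *
show(3)"
```

```text
t10.80 TCP oven XY(mm) [-123.4   24.9] z 212.6 yaw 0.1869
tip nominal [56.6 24.9] z 72.0
F [-0.04 -0.44 -1.57] sd [0.13 0.37 0.41] M [-0.059  0.192 -0.003] sd [0.014 0.016 0.021]
```

>>> send_rows(
  motion=[
    {"offset": [0, 0, -0.3], "turn": 0},
    {"offset": [0, 0, -0.5], "turn": 0},
    {"offset": [0, 0, -0.7], "turn": 0},
    {"offset": [0, 0.3, -0.7], "turn": 0},
    {"offset": [0, 0.6, -0.7], "turn": 0},
    {"offset": [0, 0.8, -0.7], "turn": 0},
    {"offset": [0, 0.8, -0.7], "turn": 0},
  ],
)

```text
t: 11.5
eef_pos: [0.5303, 0.2456, 0.2198]
ee_rot: [-3.141, -0.001, 0.188]
force: [-2.7, 4.6, -1.4]
width: 0.0153
```

```bash
python3 -c "
from h import *
show(3)"
```

```text
t11.60 TCP oven XY(mm) [-123.1   17.5] z 219.8 yaw 0.1883
tip nominal [56.9 17.5] z 79.2
F [-1.68  5.45 -1.38] sd [0.12 0.31 0.14] M [1.796 0.445 1.004] sd [0.031 0.029 0.029]
```

>>> send_rows(
  motion=[
    {"offset": [-0.3, -0.4, 0], "turn": 0},
    {"offset": [-0.6, -0.4, 0], "turn": 0},
    {"offset": [-0.9, -0.4, 0], "turn": 0},
    {"offset": [-1.2, -0.4, 0], "turn": 0},
    {"offset": [-1.5, -0.4, 0], "turn": 0},
    {"offset": [-1.8, -0.4, 0], "turn": 0},
    {"offset": [-2.1, -0.4, 0], "turn": 0},
    {"offset": [-2.4, -0.4, 0], "turn": 0},
  ],
)

```text
t: 12.4
eef_pos: [0.5057, 0.2446, 0.2198]
ee_rot: [-3.141, -0.0, 0.187]
force: [3.7, 2.7, 0.0]
width: 0.0156
```

```bash
python3 -c "
from h import *
show(3)"
```

```text
t12.50 TCP oven XY(mm) [-147.8   20.9] z 219.7 yaw 0.1869
tip nominal [32.2 20.9] z 79.1
F [ 2.9   1.93 -0.47] sd [1.01 0.23 0.41] M [ 0.505 -1.092  0.308] sd [0.048 0.23  0.027]
```

>>> send_rows(
  motion=[
    {"offset": [-0.7, 0.2, 0], "turn": 0},
    {"offset": [-1.4, 0.4, 0], "turn": 0},
    {"offset": [-2.1, 0.6, 0], "turn": 0},
    {"offset": [-2.8, 0.8, 0], "turn": 0},
    {"offset": [-3.5, 1.0, 0], "turn": 0},
    {"offset": [-4.2, 1.2, 0], "turn": 0},
    {"offset": [-4.9, 1.4, 0], "turn": 0},
    {"offset": [-5.6, 1.6, 0], "turn": 0},
  ],
)

```text
t: 13.3
eef_pos: [0.4533, 0.2185, 0.2198]
ee_rot: [-3.141, -0.0, 0.187]
force: [3.9, 4.3, -0.8]
width: 0.0158
```

```bash
python3 -c "
from h import *
show(2)"
```

```text
t13.35 TCP oven XY(mm) [-204.9    4.4] z 219.7 yaw 0.1869
tip nominal [-24.9   4.4] z 79.1
F [ 3.09  3.27 -0.83] sd [1.58 0.19 0.01] M [ 0.995 -0.978  0.59 ] sd [0.089 0.378 0.049]
```

>>> send_rows(
  motion=[
    {"offset": [-0.5, 0, 0], "turn": 0},
    {"offset": [-1, 0, 0], "turn": 0},
    {"offset": [-1.5, 0, 0], "turn": 0},
    {"offset": [-2, 0, 0], "turn": 0},
    {"offset": [-2.5, 0, 0], "turn": 0},
    {"offset": [-2.9, 0, 0], "turn": 0},
    {"offset": [-3.3, 0, 0], "turn": 0},
    {"offset": [-3.6, 0, 0], "turn": 0},
  ],
)

```text
t: 14.15
eef_pos: [0.4181, 0.2119, 0.2197]
ee_rot: [-3.142, -0.0, 0.187]
force: [3.6, 3.8, -1.2]
width: 0.0158
```

```bash
python3 -c "
from h import *
show(2)"
```

```text
t14.20 TCP oven XY(mm) [-240.     4.8] z 219.6 yaw 0.1869
tip nominal [-60.    4.8] z 79.0
F [ 3.27  2.99 -1.13] sd [1.02 0.06 0.04] M [ 0.91  -1.043  0.547] sd [0.023 0.208 0.035]
```

>>> send_rows(
  motion=[
    {"offset": [-0.15, 0, 0], "turn": 0},
    {"offset": [-0.3, 0, 0], "turn": 0},
    {"offset": [-0.45, 0, 0], "turn": 0},
    {"offset": [-0.6, 0, 0], "turn": 0},
    {"offset": [-0.7, 0, 0], "turn": 0},
    {"offset": [-0.8, 0, 0], "turn": 0},
    {"offset": [-0.9, 0, 0], "turn": 0},
    {"offset": [-1, 0, 0], "turn": 0},
  ],
)

```text
t: 15.0
eef_pos: [0.4085, 0.21, 0.2197]
ee_rot: [-3.142, -0.0, 0.187]
force: [4.2, 4.8, -1.6]
width: 0.0153
```

```bash
python3 -c "
from h import *
show(1)
g=grab('side','d3.png');P=pts(g);p=P[100:240,150:300].reshape(-1,3)
e=p-np.array([*O,0]);X=e[:,0]*np.cos(A)+e[:,1]*np.sin(A);Y=-e[:,0]*np.sin(A)+e[:,1]*np.cos(A)
k=(p[:,2]>.03)&(p[:,2]<.075)&(abs(Y)<.085)&(X<.1)&(X>-.06)
print(np.histogram(X[k],np.arange(-.06,.1,.005)))
"
```

```text
t15.00 TCP oven XY(mm) [-249.4    5. ] z 219.7 yaw 0.1868
tip nominal [-69.4   5. ] z 79.1
F [ 4.99  3.92 -1.57] sd [0. 0. 0.] M [ 0.904 -1.225  0.59 ] sd [0. 0. 0.]
(array([  0,   2,   1,   2,   7,  11,  13, 462, 270,   1,   2,   3,   3,
         5,   1,   4,   4,  10,  11,  10,   5,   8,  16,  24,  35,  20,
         4,   7,   8,   0,   0]), array([-6.00000000e-02, -5.50000000e-02, -5.00000000e-02, -4.50000000e-02,
       -4.00000000e-02, -3.50000000e-02, -3.00000000e-02, -2.50000000e-02,
       -2.00000000e-02, -1.50000000e-02, -1.00000000e-02, -5.00000000e-03,
       -2.77555756e-17,  5.00000000e-03,  1.00000000e-02,  1.50000000e-02,
        2.00000000e-02,  2.50000000e-02,  3.00000000e-02,  3.50000000e-02,
        4.00000000e-02,  4.50000000e-02,  5.00000000e-02,  5.50000000e-02,
        6.00000000e-02,  6.50000000e-02,  7.00000000e-02,  7.50000000e-02,
        8.00000000e-02,  8.50000000e-02,  9.00000000e-02,  9.50000000e-02]))
```

>>> send_rows(
  motion=[
    {"offset": [-0.08, 0, 0], "turn": 0},
    {"offset": [-0.16, 0, 0], "turn": 0},
    {"offset": [-0.24, 0, 0], "turn": 0},
    {"offset": [-0.32, 0, 0], "turn": 0},
  ],
)

```text
t: 15.45
eef_pos: [0.4061, 0.21, 0.2201]
ee_rot: [-3.141, -0.002, 0.187]
force: [9.4, 4.2, -2.1]
width: 0.016
```

```bash
python3 -c "
from h import *
show(1)"
```

```text
t15.45 TCP oven XY(mm) [-251.7    5.4] z 220.1 yaw 0.1872
tip nominal [-71.7   5.4] z 79.5
F [10.03  2.39 -2.06] sd [0. 0. 0.] M [ 0.643 -3.041  0.399] sd [0. 0. 0.]
```

>>> send_rows(
  motion=[
    {"offset": [0.3, -0.1, 0], "turn": 0},
    {"offset": [0.7, -0.2, 0], "turn": 0},
    {"offset": [0.7, -0.2, 0], "turn": 0},
    {"offset": [0.7, -0.2, 0.3], "turn": 0},
    {"offset": [0.7, -0.2, 0.6], "turn": 0},
  ],
)

```text
t: 15.95
eef_pos: [0.4116, 0.2121, 0.2131]
ee_rot: [3.141, 0.001, 0.186]
force: [-0.8, -0.4, -1.1]
width: 0.0152
```

```bash
python3 -c "
from h import *
show(2)"
```

```text
t16.00 TCP oven XY(mm) [-246.1    6.4] z 212.7 yaw 0.1861
tip nominal [-66.1   6.4] z 72.1
F [-0.67  0.48 -1.6 ] sd [0.15 0.71 0.55] M [-0.047  0.195  0.024] sd [0.026 0.054 0.022]
```

Free of contact. Lower out of the ring, then back away.

>>> send_rows(
  motion=[
    {"offset": [0, 0, 0.4], "turn": 0},
    {"offset": [0, 0, 0.8], "turn": 0},
    {"offset": [0, 0, 1.2], "turn": 0},
    {"offset": [0, 0, 1.4], "turn": 0},
    {"offset": [0, 0, 1.4], "turn": 0},
    {"offset": [-0.8, 0, 1.4], "turn": 0},
    {"offset": [-1.6, 0, 1.4], "turn": 0},
    {"offset": [-2.4, 0, 1.4], "turn": 0},
  ],
)

```text
t: 16.8
eef_pos: [0.3875, 0.2079, 0.1997]
ee_rot: [-3.142, 0.0, 0.187]
force: [0.9, 0.2, -2.0]
width: 0.0157
```

```bash
python3 -c "
from h import *
show(2)
s=get_state();print(s['eef_pos'],s['q'])"
```

```text
t16.85 TCP oven XY(mm) [-271.5    6.4] z 199.7 yaw 0.1865
tip nominal [-91.5   6.4] z 59.1
F [-0.37 -0.65 -2.02] sd [1.3  0.71 0.01] M [-0.163  0.401  0.005] sd [0.077 0.197 0.001]
[0.38651635 0.20726837 0.19967044] [ 9.44640839e-01  2.28886453e-01 -7.51137089e-01 -6.93002918e-04
 -5.91556425e-01  8.13216751e-01]
```

>>> send_rows(
  motion=[
    {"offset": [-0.8, 0, -0.3], "turn": 0},
    {"offset": [-1.5, 0, -1], "turn": 0},
    {"offset": [-1.5, 0, -3], "turn": 0},
    {"offset": [-1.5, 0, -6], "turn": 0},
    {"offset": [-1.5, 0, -9], "turn": 0},
    {"offset": [-1.5, 0, -10], "turn": 0},
    {"offset": [-1.5, 0, -10], "turn": 0},
  ],
)

```text
t: 17.55
eef_pos: [0.3736, 0.2057, 0.3014]
ee_rot: [-3.139, -0.003, 0.187]
force: [0.3, -0.9, -2.6]
width: 0.0158
```

```bash
python3 -c "
from h import *
show(1)
s=get_state();p=s['eef_pos'];y=s['ee_rot'][2];d=np.array([.4303,.3941,.2196])-p
print(p,d,'off cm',100*(d[0]*np.cos(y)+d[1]*np.sin(y)),100*(d[0]*np.sin(y)-d[1]*np.cos(y)),-100*d[2],'turn',np.degrees(y-.108))"
```

```text
t17.55 TCP oven XY(mm) [-284.6    7.2] z 301.4 yaw 0.1871
tip nominal [-104.6    7.2] z 160.8
F [ 0.09 -0.94 -2.64] sd [0. 0. 0.] M [-0.11   0.183 -0.005] sd [0. 0. 0.]
[0.37356271 0.20569613 0.30137947] [ 0.05673729  0.18840387 -0.08177947] off cm 9.079932190178317 -17.45583592675233 8.177947147255141 turn 4.5344490231053305
```

>>> send_rows(
  motion=[
    {"offset": [0, -4, 0], "turn": 0},
    {"offset": [0, -8.5, 0], "turn": 1},
    {"offset": [0, -13, 0], "turn": 2},
    {"offset": [2, -16, 0], "turn": 3},
    {"offset": [5, -17.4, 0], "turn": 4.5},
    {"offset": [8, -17.4, 0], "turn": 4.5},
    {"offset": [9.1, -17.4, 0], "turn": 4.5},
    {"offset": [9.1, -17.4, 0], "turn": 4.5},
  ],
)

```text
t: 18.35
eef_pos: [0.4314, 0.393, 0.2974]
ee_rot: [3.139, 0.002, 0.107]
force: [-0.3, -0.9, -1.9]
width: 0.0154
```

```bash
python3 -c "
from h import *
grab_frame('side');grab_frame('side')
s=get_state();p=s['eef_pos'];y=s['ee_rot'][2];d=np.array([.4303,.3941,.2196])-p
print(p,d,'off cm',100*(d[0]*np.cos(y)+d[1]*np.sin(y)),100*(d[0]*np.sin(y)-d[1]*np.cos(y)),-100*d[2],'turn',np.degrees(y-.108))"
```

```text
[0.43016331 0.39251202 0.29826257] [ 0.00013669  0.00158798 -0.07866257] off cm 0.030600462863419768 -0.15641970694917245 7.866257364869569 turn -0.03857002102494133
```

>>> send_rows(
  motion=[
    {"offset": [0, -0.15, 3], "turn": 0},
    {"offset": [0, -0.15, 5], "turn": 0},
    {"offset": [0, -0.15, 6], "turn": 0},
    {"offset": [0, -0.15, 6.7], "turn": 0},
    {"offset": [0, -0.15, 7.2], "turn": 0},
    {"offset": [0, -0.15, 7.6], "turn": 0},
    {"offset": [0, -0.15, 7.7], "turn": 0},
    {"offset": [0, -0.15, 7.7], "turn": 0},
  ],
)

```text
t: 19.25
eef_pos: [0.4306, 0.3949, 0.223]
ee_rot: [-3.141, -0.0, 0.108]
force: [0.3, -0.8, -2.1]
width: 0.0157
```

```bash
python3 -c "
from h import *
show(3)
s=get_state();print(s['eef_pos'],s['ee_rot'],s['width'])
g=grab('scene','s4.png');d=grab('side','d4.png')
a=cv2.resize(g['frame'][150:310,170:350],None,fx=2.2,fy=2.2);b=cv2.resize(d['frame'][150:310,150:330],None,fx=2.2,fy=2.2)
cv2.imwrite('pics/x4.png',np.hstack([a,b]))"
```

```text
t19.35 TCP oven XY(mm) [-193.3  182.6] z 223.1 yaw 0.1084
tip nominal [-13.3 182.6] z 82.5
F [ 0.57 -0.35 -1.64] sd [0.34 0.4  0.35] M [-0.064  0.167  0.009] sd [0.003 0.007 0.009]
[0.43065426 0.39496956 0.22311894] [-3.14101770e+00 -4.94409502e-04  1.08372596e-01] 0.015762450828544092
```

View pics/x4.png

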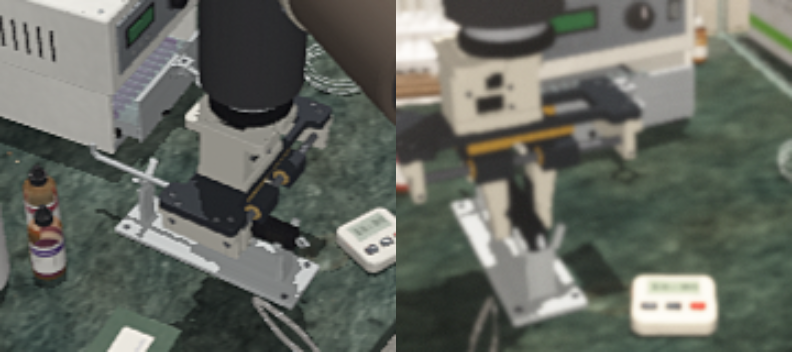

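The tray is out and its eye stands in front of it (~185,65). The hook sits over both cradles, about 3 mm high, so I lower the rest and release.

>>> send_rows(
  motion=[
    {"offset": [0, 0.1, 0.15], "turn": 0},
    {"offset": [0, 0.1, 0.3], "turn": 0},
    {"offset": [0, 0.1, 0.35], "turn": 0},
    {"offset": [0, 0.1, 0.35], "turn": 0},
  ],
)

```text
t: 19.85
eef_pos: [0.4307, 0.3937, 0.2196]
ee_rot: [3.141, -0.0, 0.108]
force: [-2.1, -1.5, 4.9]
width: 0.0153
```

```bash
python3 -c "
from h import *
show(3)
s=get_state();print(s['eef_pos'],s['ee_rot'],s['width'])"
```

```text
t19.95 TCP oven XY(mm) [-193.4  181.3] z 219.6 yaw 0.1083
tip nominal [-13.4 181.3] z 79.0
F [-2.06 -1.69  4.87] sd [0.71 0.68 0.05] M [-0.714  0.739 -0.113] sd [0.053 0.049 0.018]
[0.4307229  0.3936949  0.21959082] [ 3.14156518e+00 -1.86344507e-04  1.08304051e-01] 0.015556644430083647
```

>>> send_rows(
  motion=[
    {"offset": [0, 0, 0], "turn": 0},
    {"offset": [0, 0, 0], "turn": 0},
    {"offset": [0, 0, 0], "turn": 0},
    {"offset": [0, 0, 0], "turn": 0},
    {"offset": [0, 0, 0], "turn": 0},
    {"offset": [0, 0, 0], "turn": 0},
    {"offset": [0, 0, 0], "turn": 0},
    {"offset": [0, 0, 0], "turn": 0},
  ],
  hand=1,
)

```text
t: 20.75
eef_pos: [0.4307, 0.3938, 0.2191]
ee_rot: [-3.142, 0.0, 0.108]
force: [-0.4, 0.2, -0.5]
width: 0.0737
```

>>> send_rows(
  motion=[
    {"offset": [0, 0, 0], "turn": 0},
    {"offset": [0, 0, 0], "turn": 0},
    {"offset": [0, 0, -3], "turn": 0},
    {"offset": [0, 0, -7], "turn": 0},
    {"offset": [0, 0, -12], "turn": 0},
    {"offset": [-3, 0, -16], "turn": 0},
    {"offset": [-8, 0, -18], "turn": 0},
    {"offset": [-13, 0, -18], "turn": 0},
  ],
)

```text
t: 21.55
eef_pos: [0.3045, 0.3804, 0.402]
ee_rot: [-3.137, -0.003, 0.107]
force: [-0.5, 2.1, -0.2]
width: 0.0877
```

```bash
python3 -c "
from h import *
s=get_state();print(s['t'],s['eef_pos'],s['force'],s['width'],abs(s['qd']).max())
g=grab('scene','s5.png');d=grab('side','d5.png')
for n,g,(u0,u1,v0,v1) in(('s',g,(210,320,215,295)),('d',d,(170,240,200,300))):
    P=pts(g)[v0:v1,u0:u1];im=g['frame'][v0:v1,u0:u1]
    m=(im.max(-1)<60)&(P[...,2]>.066)&(P[...,2]<.08)
    p=P[m];r=cv2.minAreaRect(p[:,:2].astype(np.float32));print(n,len(p),np.median(p[:,2]),r,cv2.boxPoints(r).round(3).tolist())
P=pts(d);p=P[100:240,150:300].reshape(-1,3);e=p-np.array([*O,0]);X=e[:,0]*np.cos(A)+e[:,1]*np.sin(A);Y=-e[:,0]*np.sin(A)+e[:,1]*np.cos(A)
k=(p[:,2]>.03)&(p[:,2]<.075)&(abs(Y)<.085)&(X<.0)&(X>-.04);print('plate',np.median(X[k]),k.sum())
a=cv2.resize(g['frame'],(0,0),fx=.1,fy=.1)
cv2.imwrite('pics/x5.png',np.hstack([cv2.imread('pics/s5.png')[130:310,150:370],cv2.imread('pics/d5.png')[130:310,110:330]]).repeat(2,0)[:, :].repeat(2,1)[:,:800])"
```

```text
21.55 [0.30454993 0.3804017  0.40197012] [-0.49981662  2.13658811 -0.20801305] 0.0877042681652999 0.998050577342474
s 353 0.07223311084101525 ((0.4300522208213806, 0.39450761675834656), (0.10711543262004852, 0.02075919695198536), 3.8768773078918457) [[0.37599998712539673, 0.4009999930858612], [0.37700000405311584, 0.38100001215934753], [0.48399999737739563, 0.3880000114440918], [0.4830000102519989, 0.40799999237060547]]
d 292 0.07246756005488494 ((0.4313180148601532, 0.39514589309692383), (0.11219513416290283, 0.015800856053829193), 5.884746074676514) [[0.375, 0.3970000147819519], [0.37599998712539673, 0.38199999928474426], [0.4880000054836273, 0.3930000066757202], [0.4860000014305115, 0.4090000092983246]]
plate -0.02049372086010589 1096
```

View pics/x5.png

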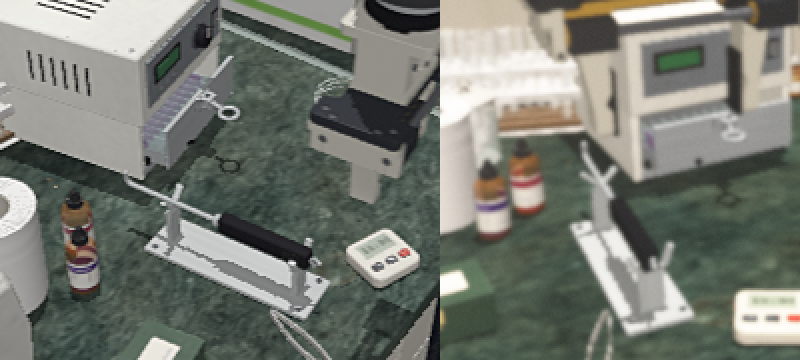

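The hook lies in both cradles again, the tray is out with its eye standing free, and the bottles and timer are unmoved. I let the arm settle, then hand in.

>>> send_rows(
  motion=[
    {"offset": [0, 0, 0], "turn": 0},
    {"offset": [0, 0, 0], "turn": 0},
    {"offset": [0, 0, 0], "turn": 0},
    {"offset": [0, 0, 0], "turn": 0},
  ],
)

```text
t: 22.05
eef_pos: [0.3058, 0.3802, 0.3985]
ee_rot: [3.14, 0.0, 0.107]
force: [-0.1, -0.4, -0.5]
width: 0.0877
```

```bash
python3 -c "
from h import *
print(job_done())"
```

```text
the job is handed in; nothing more can be done
None
```

The tray is drawn out to its stop, the hook is back in its rest, and the job was handed in at about 22 s; no verdict is reported.

I brought the arm round the front of the glass and took the hook. A sideways sweep under the ledge felt the eye turned to the left. I lifted the tip through its ring and drew the tray until the pull rose from about 4 N to 10 N, which I took as the stop. Then I unhooked, laid the hook back and backed the open gripper clear.

**Last checks**
- **Tray:** the front plate moved 114 mm by camera (from +93.5 to −20.5 mm in the oven frame). It may have started up to 8 mm out, which would make the travel 114–122 mm. That is only 4 mm above the 110 mm limit at worst, with about 2 mm of camera error. The force step suggests it is at or near the stop.
- **Hook:** the handle centre is about 1–2 mm from where it lay, at the same height. The rod's direction agrees to within about 0.04 rad. In the pictures it lies in both cradles with the tip up.
- **Forces:** the highest hook force I read was about 10 N. Readings came mainly at the ends of moves, so a brief higher peak could have gone unseen.
- **Bystanders:** the bottles and timer look unmoved in the last picture. I did not measure them or the dish again, and the gripper partly hid the dish.

No check failed. One early fit of the oven's front disagreed on its yaw (0.148 against 0.187 rad). I used 0.187, and a refit of the front and plate agreed with it.

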